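Fit the julienne insert into the mandoline and lock it

TASK

Get the mandoline ready to shred carrots: slide the green julienne insert up out of the slanted rack, tuck its nose under the lip of the mandoline's pocket and lay it down fully home on its seat, gently, without prying or pressing harder than 40 N; let go and swing the red locking lever all the way shut over it. The thickness dial has been left anywhere, so the pocket's floor and lip may stand up to 8 mm above their lowest height: feel for them. Leave the other two inserts in their slots, and don't push the spatula, turner, ramekin, tumbler or salt jar about.

Things in the scene. Friction and masses are not known exactly. Their poses are not given: they have to be found in the camera images.
- julienne_insert: The insert to fit: bright green flat frame, steel deck, comb of blades, about 90 g. Frame 104 (own x, -52 to 52) x 64 (y) x 12 mm thick (z, 0 to 12). Origin: centre of the frame's underside; +x towards its nose, +z out of the cutting face. In the rack it leans nose down, +x pointing 55 deg below level, +z outward and up.
- insert_nose (a point): Tip of the green insert's nose: a tab in the middle of its +x end that sticks out 8 mm (x 52 to 60), 44 mm wide, 5 mm thick (z 0 to 5). The point is on its underside, x 60, z 0. Insert axes.
- wavy_insert: A flat frame like the julienne insert, same shape, size and axes, in orange, in another slot of the rack. Leave it.
- plain_insert: A flat frame like the julienne insert, same shape, size and axes, in black, in another slot of the rack. Leave it.
- rack: White fixed rack, 206 x 80 mm, side walls 46 mm high, three slanted slots 56 mm apart along its x: insert origins at x -56, 0, 56, z 60 mm, any insert in any slot. Origin: underside at the middle slot; z up. An insert slides out along its own -x and is free after 75 mm. Its back rest is 50 mm wide, so above the side walls both long edges (64 mm apart) can be gripped.
- slicer: White mandoline slicer fixed on the board, 400 mm long, 92 mm wide, on a folding leg, bed sloping down 18 deg towards its +x, thickness dial on the left rail; black handle at the high end, nearer the robot. Origin on the board's top 66 mm under the pocket, z up.
- pocket (a point): Centre of the pocket's seat at the dial's lowest setting; an insert's origin seats 0 to 8 mm up +z from it. +x down the bed to the lip, +y left, +z normal to the bed (18 deg off vertical), as a seated insert's axes. Pocket ends: feed deck at x -54, nose wall at x 61.5; rails inside y +-33.5 (1.5 mm play, top 3 mm bevelled 45 deg); deck and rails reach z 12. Seat bars x -68 to -42, 40 to 70.
- pocket_nose (a point): In pocket axes at x 60, z 0: where a seated nose tip comes at the lowest setting. The grey blade carriage (seat, nose wall, lip, lever) stands 0 to 8 mm higher along pocket +z, as the dial was left; this is not reported: feel or look for it. Its lip starts at x 54.5, underside 7.8 over the seat, top 11.8: the nose goes under it with the tail raised 10 to 15 deg, then the tail comes down.
- finger_gap (a point): Middle of the left finger gap, at x -15, y 40, z 6 mm in pocket axes; the right one is at y -40. Both rails (|y| 33.5 to 46) are cut right away at x -40 to 10, open below, so that fingers holding the insert's long edges have room.
- lock_lever (a joint): Red locking lever, rad: 0 shut (stop), to 1.95 open. Turns about the bed's normal over the right rail. Shut, the handle lies up the rail (pocket -x) and its 26 mm tongue points to pocket +y over the insert's corner, 1.5 mm above a seated insert (a proud one blocks it). At 1.57 the handle points to pocket -y. Stiff: 0.2 N m, 3 N at the stud; stays where left.
- lever_pivot (a point): On the lever's axis, at x -50, y -43, z 13.5 mm in pocket axes: the lever's underside at the dial's lowest setting (0 to 8 mm higher with the carriage). Its handle bar is 11 mm wide, 8 mm high and ends in an upright round stud, 17 mm across, 26 mm high, 72 mm from the axis, to push it by.
- board: Wooden chopping board, 380 x 400 x 22 mm, fixed; origin centre of the underside.
- spatula: Teal silicone spatula with wooden handle, 277 mm long along x, on the board's left side; origin on its underside.
- dosa_turner: Steel dosa turner with black grip, 293 mm long along x, 70 mm blade, on the board's left side; origin on its underside.
- ramekin: White ceramic ramekin, 72 mm across, 42 mm high, on the board's far right; origin under its centre.
- spice_tin: Steel spice tin, 110 x 160 x 65 mm, with a shut hinged lid and knob, fixed; stands on the side of the board where the rack is not; origin under its centre.
- tumbler: Steel tumbler, 72 mm across, 95 mm high, at the far left; origin under its centre.
- salt_jar: Glass salt jar, 70 mm across, 100 mm high, at the far right; origin under its centre.
Mind the look-alikes: they are no part of the job. What is shaped like the julienne_insert but pink or yellow is not meant.

How it is judged:
On the way, in this order (a step that is already met when the one before it is completed fails the run):
1. the green insert is drawn up out of its slot (distance of julienne_insert from where it was at the start of the episode above 0.09 m), for 0.1 s.
2. the green insert lies down in the pocket, let go, with the lever still open (x of julienne_insert in the frame of pocket between -0.003 and 0.003 m and y of julienne_insert in the frame of pocket between -0.003 and 0.003 m and z of julienne_insert in the frame of pocket between -0.002 and 0.0105 m and angle between the x axis of julienne_insert and the x axis of pocket, either way round below 0.04 rad and angle between the z axis of julienne_insert and the z axis of pocket, either way round below 0.04 rad and value of joint lock_lever above 0.9 rad and contact force between the fingers and julienne_insert below 0.3 N and linear speed of julienne_insert below 0.03 m/s), for 0.2 s.
At the end, for the whole second after the job is handed in: The green insert lies in the pocket, within 3 mm along and across the bed and 0.04 rad, -2 to 10.5 mm above the lowest seat, and the lever is shut over it (under 0.08 rad), both at rest (x of julienne_insert in the frame of pocket between -0.003 and 0.003 m and y of julienne_insert in the frame of pocket between -0.003 and 0.003 m and z of julienne_insert in the frame of pocket between -0.002 and 0.0105 m and angle between the x axis of julienne_insert and the x axis of pocket, either way round below 0.04 rad and angle between the z axis of julienne_insert and the z axis of pocket, either way round below 0.04 rad and value of joint lock_lever below 0.08 rad and linear speed of julienne_insert below 0.02 m/s and velocity of joint lock_lever between -0.05 and 0.05 rad/s); the robot touches nothing.
It fails at once if the green insert is forced against the slicer with over 40 N (contact force between julienne_insert and slicer above 40 N).
It fails at once if another insert is moved by more than 15 mm (distance of any of wavy_insert, plain_insert from where it was at the start of the episode above 0.015 m).
It fails at once if the spatula, turner, ramekin, tumbler or salt jar is pushed more than 30 mm (distance of any of spatula, dosa_turner, ramekin, tumbler, salt_jar from where it was at the start of the episode above 0.03 m).
It also fails if it takes over 66 s, if anything falls off the work surface, if the arm or the gripper's body presses on something with over 40 N, if the wrist force passes 120 N, or if a joint passes its speed limit or range.

ROBOT

A 6-joint arm with a two-finger parallel gripper is mounted at the origin on the work surface. World frame = base frame: x ahead of the robot, y to its left, z up, the work surface at z = 0. Lengths are in m, angles in rad, forces in N, time in s.
With the tool pointing down it reaches from about 0.275 to 0.75 m from the base axis. Payload 10.2 kg.
Tool frame: the origin (TCP) lies on the centre line of the jaws, within the pads' length; the fingertips stand 22 mm ahead of it and the grasp point (between the pads) lies 3 mm ahead of it; z points along the fingers, y is the line along which they close (so a half turn about z gives the same grasp; the last joint's range is limited). The gripper opens to 88 mm and grips with 3 to 60 N. Pads are 18 mm wide; open, the fingers measure 123 mm over their backs; the gripper's body (75 mm by 187 mm) begins 45 mm behind the grasp point.
Start: joints at [-1.371, 0.313, 1.498, -0, 1.331, -0.223], TCP at [0.215, -0.479, 0.261] pointing down, gripper open.
Joint ranges: [-2.94, 2.94], [-0.97, 2.17], [0.19, 2.56], [-1.23, 4.37], [0.02, 3.11], [-2.88, 2.88]. Speed limits (rad/s): [2.39, 2.39, 3.01, 3.14, 3.14, 3.14].

INTERFACE

Orientations are given as a 3x3 rotation matrix whose columns are the frame's x, y, z axes.
In Python, from station import status, camera, camera_info, finish_job gives the robot as it stands.
- The arm moves only by the tool carry_out, never from a script. Its argument "steps" is a list of rows, each a list of 7 numbers: the shift along the tool's x, y, z in mm, then the turn, a rotation vector about the tool's x, y, z in degrees, then the closure, from 0 (fully open) to 1 (shut). A call has exactly 10 rows; each row is the pose to reach, as a shift and turn from the pose commanded when the call began, along the tool's axes at that moment; what a row does not reach only later rows make up. A row lasts 1/10 s, in which the tool goes at most 50 mm and 8.59 degrees, less where a joint would pass 70% of its speed; a pose out of reach is approached as far as the arm can. A call with a gripper value outside its range is refused whole. The fingers move at their own pace and stop on an object; the grip force is fixed at half the most. Time passes only in rows, so rows that repeat a pose let the fingers close, or fill a call up. It gives the time, the measured TCP pose, the force, the opening and the grip force at its end, in the units of the state.
- status.get_obs(): the state, without advancing time (a new reading comes with each control period).
- camera(name): name is "side" or "top" or "wrist"; returns the picture (400x640x3 uint8, blue, green, red); there is no depth.
- camera_info(name): a dict with "mtx" (3x3 intrinsics, pixels), "R" (3x3) and "t" (3): a world point X has camera coordinates R X + t; the wrist camera has in their place "mount" (4x4, takes a point from camera to tool coordinates, whose origin is the TCP and whose axes are the flange's). Camera axes: x right, y down, z forward; pixel columns grow to the right and rows downward; lengths in m; the calibration is good to about 2 mm. A picture is of the moment at which its call begins: read the wrist's pose just before it. camera_info takes no time and is no camera call.
- finish_job(): hands the job in; it is judged then, once.
The state is a dict: "clock": time; "joint_pos": joint angles; "joint_vel": joint speeds; "joint_efforts": joint torques, N m; "tcp_pos": TCP position; "eef_rot": TCP orientation; "wrist_force": force on the tool from outside, world axes, zero at the start; "ft_torque": the same for the moment, N m; "gripper_width": finger opening in m; "finger_force": force on a finger pad.
Only numpy, scipy, OpenCV 4.12 (cv2) and the standard library are available. Lean on these libraries where they do the work, as an engineer would, in place of code of your own. Each camera call takes 0.05 s, during which the arm holds its last target. There are 200 camera calls.

## Working session

There is one attempt and no reset: what is moved stays moved. The work goes in short steps, Python scripts to look and compute and a tool call to move; the robot and the scene stay as the last step left them, time stands still between calls to the robot, and variables do not carry over. Pictures are saved under pics/ and viewed, at most 10 in all, crops included, and the job is handed in when it is done.

Besides the shell and the picture viewer there is one more tool, called after "Request:" as name([rows], argument=value, ...), one row to a line, values as JSON. carry_out: Moves the arm, as the interface text tells. Its arguments: {"type":"object","properties":{"steps":{"type":"array"}},"required":["steps"]}

```bash
mkdir -p pics; ls
python3 - <<'E'
from station import status,camera,camera_info
import cv2,numpy as np
o=status.get_obs();print(o['clock'],o['tcp_pos'],o['eef_rot'],o['gripper_width'])
for n in ['side','top','wrist']:
    im=camera(n);cv2.imwrite(f'pics/{n}0.png',im);i=camera_info(n);print(n,{k:np.round(v,4).tolist() for k,v in i.items()})
E
```

```text
pics
0.0 [ 0.21536473 -0.4785578   0.26018282] [[ 9.11927860e-01  4.10350474e-01 -2.59274692e-04]
 [ 4.10350468e-01 -9.11927071e-01  1.22871369e-03]
 [ 2.67763634e-04 -1.22689174e-03 -9.99999212e-01]] 0.0883154822953097
side {'mtx': [[426.2946, 0.0, 320.18], [0.0, 426.2946, 198.6705], [0.0, 0.0, 1.0]], 'R': [[-0.9405, -0.3395, -0.0117], [-0.2459, 0.7041, -0.6662], [0.2344, -0.6237, -0.7457]], 't': [0.5126, 0.2293, 0.9751]}
top {'mtx': [[463.4785, 0.0, 318.4019], [0.0, 463.4785, 193.1203], [0.0, 0.0, 1.0]], 'R': [[-0.0203, -0.9998, 0.0001], [-0.9969, 0.0202, -0.0757], [0.0757, -0.0016, -0.9971]], 't': [-0.0682, 0.5974, 1.3573]}
wrist {'mtx': [[348.9102, 0.0, 318.0017], [0.0, 348.9102, 200.1977], [0.0, 0.0, 1.0]], 'mount': [[0.0001, -0.9589, -0.2838, 0.0722], [1.0, -0.0, 0.0006, -0.0008], [-0.0006, -0.2838, 0.9589, -0.1239], [0.0, 0.0, 0.0, 1.0]]}
```

View pics/top0.png

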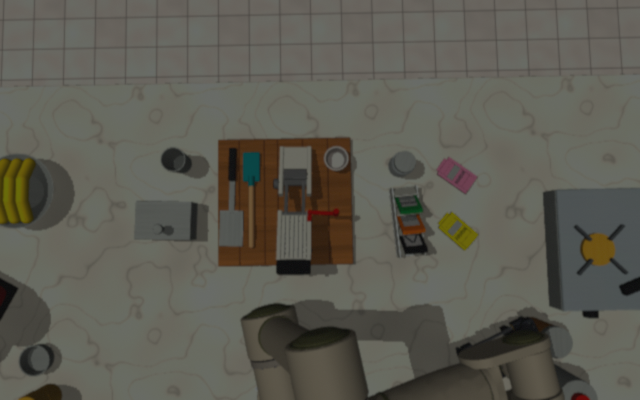

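View pics/side0.png

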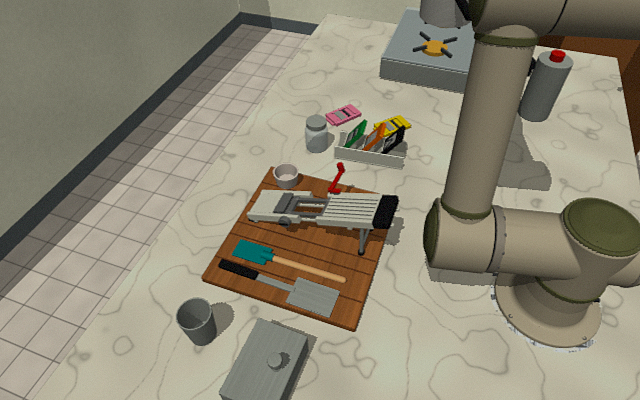

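The candidates in the top image are green (410,205), orange (411,225) and black (412,243) in the rack, with pink (457,175) and yellow (458,230) lying loose. I choose the green one in the far slot. In the side view it leans tail towards the robot, and the red lever is open at (308–338,213).

```bash
cat > h.py <<'E'
import cv2,numpy as np
from station import status,camera,camera_info
def cam(n,o=None):
    i=camera_info(n);K=np.array(i['mtx'])
    if n!='wrist': R=np.array(i['R']);t=np.array(i['t']);return K,R.T,-R.T@t
    M=np.array(i['mount']);E=np.array(o['eef_rot']);return K,E@M[:3,:3],E@M[:3,3]+np.array(o['tcp_pos'])
def rays(C,px):
    K,Rc,c=C;px=np.atleast_2d(px).astype(float);d=np.c_[px,np.ones(len(px))]@np.linalg.inv(K).T@Rc.T;return c,d/np.linalg.norm(d,axis=1)[:,None]
def onz(C,px,z):
    c,d=rays(C,px);return c+d*((z-c[2])/d[:,2])[:,None]
def tri(obs): # [(C,px)]
    A=np.zeros((3,3));b=np.zeros(3);L=[]
    for C,p in obs:
        c,d=rays(C,p);P=np.eye(3)-np.outer(d[0],d[0]);A+=P;b+=P@c;L.append((c,P))
    x=np.linalg.solve(A,b);return x,[np.linalg.norm(P@(x-c))*1e3 for c,P in L]
def proj(C,X):
    K,Rc,c=C;q=(np.atleast_2d(X)-c)@Rc@K.T;return q[:,:2]/q[:,2:]
def hsv(im,lo,hi):
    m=cv2.inRange(cv2.cvtColor(im,cv2.COLOR_BGR2HSV),lo,hi)
    return m
def blobs(m,amin=15):
    cs,_=cv2.findContours(m,cv2.RETR_EXTERNAL,cv2.CHAIN_APPROX_NONE)
    return sorted([c for c in cs if cv2.contourArea(c)>=amin],key=cv2.contourArea,reverse=True)
E
python3 - <<'E'
from h import *
T=cam('top');S=cam('side')
print('green z.09',onz(T,[410,205],.09),'black',onz(T,[412,243],.09),'jar top',onz(T,[403,163],.1))
print('slicer',onz(T,[[295,148],[295,272],[279,210],[311,210],[308,215],[338,212]],.1).round(3).tolist())
print('board',onz(T,[[219,140],[353,138],[353,265],[218,265]],.022).round(3).tolist())
for n,im in (('top',cv2.imread('pics/top0.png')),('side',cv2.imread('pics/side0.png'))):
    for c in blobs(hsv(im,(45,90,40),(80,255,255))): print(n,cv2.contourArea(c),cv2.boundingRect(c),np.int32(cv2.boxPoints(cv2.minAreaRect(c))).tolist())
E
```

```text
green z.09 [[ 0.55189748 -0.33832047  0.09      ]] black [[ 0.44500231 -0.34017255  0.09      ]] jar top [[ 0.67049869 -0.32074997  0.1       ]]
slicer [[0.719, -0.017, 0.1], [0.372, -0.011, 0.1], [0.545, 0.031, 0.1], [0.543, -0.058, 0.1], [0.529, -0.05, 0.1], [0.536, -0.134, 0.1]]
board [[0.762, 0.215, 0.022], [0.76, -0.188, 0.022], [0.382, -0.178, 0.022], [0.39, 0.22, 0.022]]
top 174.5 (395, 196, 28, 18) [[395, 198], [420, 195], [422, 211], [396, 214]]
side 149.0 (344, 120, 23, 28) [[340, 141], [363, 118], [370, 125], [347, 148]]
```

View pics/wrist0.png

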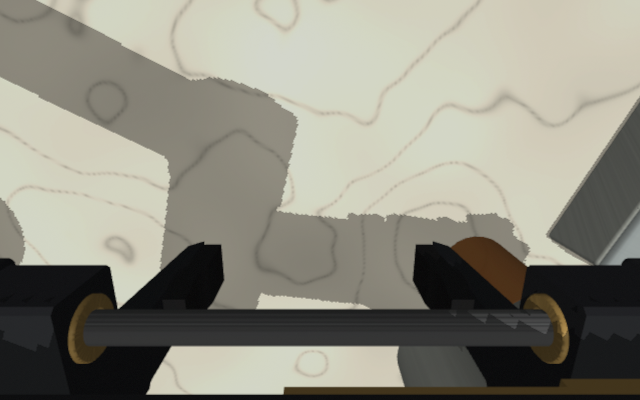

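The wrist picture shows only the counter and shadow, with a grey block at the right edge (600,180). The fingers fill the bottom rows. Next I move over the rack.

Request:
carry_out([
  [46,-6,-2,0,0,5,0],
  [92,-12,-4,0,0,10,0],
  [138,-18,-6,0,0,15,0],
  [184,-24,-8,0,0,20,0],
  [230,-30,-10,0,0,24,0],
  [273,-35,-10,0,0,24,0],
  [273,-35,-10,0,0,24,0],
  [273,-35,-10,0,0,24,0],
  [273,-35,-10,0,0,24,0],
  [273,-35,-10,0,0,24,0],
])

```text
clock: 1.15
tcp_pos: [0.4491, -0.3356, 0.2707]
eef_rot: [[1.0, 0.002, -0.0], [0.002, -1.0, 0.0], [-0.0, -0.0, -1.0]]
wrist_force: [0.2, 0.0, -0.1]
gripper_width: 0.0881
finger_force: 0.0
```

```bash
cat > snap.py <<'E'
import sys,pickle
from h import *
o=status.get_obs();im=camera('wrist');n=sys.argv[1]
cv2.imwrite(f'pics/{n}.png',im);pickle.dump((o['tcp_pos'],o['eef_rot']),open(f'pics/{n}.pkl','wb'))
print(o['clock'],np.round(o['tcp_pos'],4),np.round(o['eef_rot'],4).tolist(),np.round(o['joint_pos'],3),o['wrist_force'])
E
python3 snap.py r1
```

```text
1.15 [ 0.4491 -0.3356  0.2707] [[1.0, 0.0022, -0.0002], [0.0022, -1.0, 0.0], [-0.0002, -0.0, -1.0]] [-0.851  0.385  1.37  -0.     1.386  0.718] [ 0.21798149  0.03188321 -0.13992372]
```

View pics/r1.png

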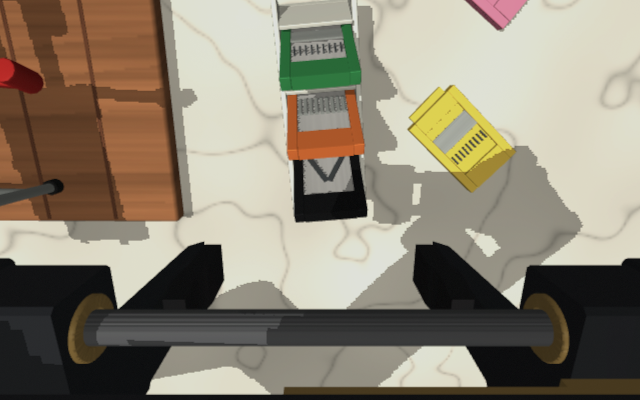

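The wrist view shows green in the far slot at about (280–360, 25–90), orange at (325,125) and black at (330,190). The tail edges face the robot. I take a second viewpoint to triangulate.

Request:
carry_out([
  [35,-25,15,0,0,0,0],
  [70,-50,30,0,0,0,0],
  [90,-70,30,0,0,0,0],
  [90,-70,30,0,0,0,0],
  [90,-70,30,0,0,0,0],
  [90,-70,30,0,0,0,0],
  [90,-70,30,0,0,0,0],
  [90,-70,30,0,0,0,0],
  [90,-70,30,0,0,0,0],
  [90,-70,30,0,0,0,0],
])

```text
clock: 2.2
tcp_pos: [0.5396, -0.2647, 0.2408]
eef_rot: [[1.0, 0.004, 0.0], [0.004, -1.0, -0.0], [0.0, 0.0, -1.0]]
wrist_force: [-0.2, 0.1, -0.1]
gripper_width: 0.0883
finger_force: 0.0
```

```bash
python3 snap.py r2
python3 - <<'E'
from h import *
a=cv2.imread('pics/r1.png');b=cv2.imread('pics/r2.png')
bs=blobs(hsv(b,(45,90,30),(85,255,255)),100);x,y,w,h=cv2.boundingRect(bs[0]);print(x,y,w,h)
c1=a[0:110,260:380];x0,y0=max(x-15,0),max(y-25,0);c2=b[y0:y0+130,x0:x0+140];print(x0,y0)
f=lambda c:cv2.resize(c,(400*1,int(c.shape[0]*400/c.shape[1])),interpolation=cv2.INTER_NEAREST)
A,B=f(c1),f(c2);H=max(A.shape[0],B.shape[0]);o=np.zeros((H,800,3),np.uint8);o[:A.shape[0],:400]=A;o[:B.shape[0],400:]=B;print(A.shape,B.shape);cv2.imwrite('pics/rc.png',o)
E
```

```text
2.2 [ 0.5396 -0.2647  0.2408] [[1.0, 0.0036, 0.0001], [0.0036, -1.0, -0.0], [0.0001, 0.0, -1.0]] [-0.651  0.496  1.284  0.     1.362  0.916] [-0.23255573  0.0960008  -0.14134055]
358 131 96 80
343 106
(366, 400, 3) (371, 400, 3)
```

View pics/rc.png

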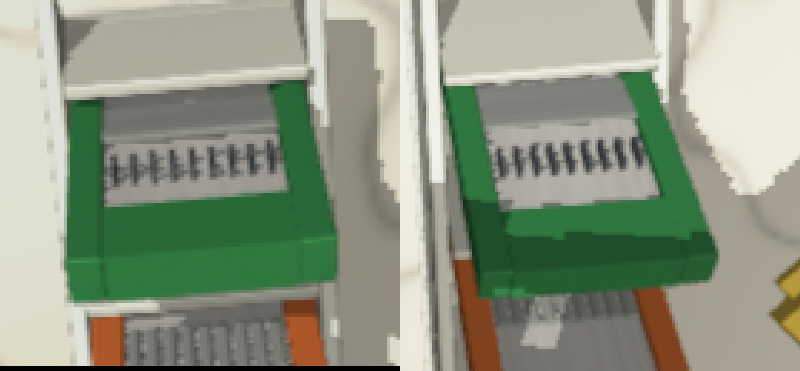

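The crop confirms the green julienne comb. The tail-end corners are visible in both views, so I triangulate them.

Run:
```python
from h import *
import pickle
def C(n):
    p,R=pickle.load(open(f'pics/{n}.pkl','rb'));return cam('wrist',{'tcp_pos':p,'eef_rot':R})
A,B=C('r1'),C('r2')
v1=lambda p:(p[0]/3.3333+260-.35,p[1]/3.3333-.35)
v2=lambda p:((p[0]-400)/2.857+343-.33,p[1]/2.857+106-.33)
P={}
for k,a,b in [('TL',(68,258),(481,272)),('TR',(336,234),(717,247)),('BL',(72,300),(482,297)),('BR',(335,278),(714,277))]:
    x,r=tri([(A,v1(a)),(B,v2(b))]);P[k]=x;print(k,x.round(4),np.round(r,2))
for l,r in ('TL','TR'),('BL','BR'):
    d=P[l]-P[r];print(np.linalg.norm(d),np.degrees(np.arctan2(-d[0],d[1])),d[2])
print(np.mean([P['TL'],P['TR']],0),np.mean([P['BL'],P['BR']],0))
y=(P['TL']-P['TR'])[:2];yaw=np.arctan2(-y[0],y[1])
# expected: insert axes
h=np.array([np.cos(yaw),np.sin(yaw),0]);s,c=np.sin(np.radians(55)),np.cos(np.radians(55))
X=c*h-s*np.array([0,0,1]);Z=s*h+c*np.array([0,0,1])
m=np.mean(list(P.values()),0);o=m+.052*X-.006*Z;print('origin',o,'X',X,'Z',Z)
```

```text
TL [ 0.5355 -0.3056  0.1081] [0.42 0.42]
TR [ 0.5416 -0.3686  0.1056] [0.34 0.34]
BL [ 0.5267 -0.3063  0.1039] [0.24 0.24]
BR [ 0.5322 -0.3693  0.1034] [0.77 0.77]
0.06335722753323497 5.46981783154022 0.002493639125287883
0.06319456846749637 4.987261769253884 0.0004874178412977853
[ 0.53855288 -0.33707047  0.10686208] [ 0.52944487 -0.3378143   0.10362549]
origin [ 0.55879651 -0.33506783  0.05920642] X [ 0.57096468  0.0546741  -0.81915204] Z [0.81542208 0.07808271 0.57357644]
```

Request:
carry_out([
  [-10,-45,-15,0,0,0,0],
  [-20,-90,-30,0,0,0,0],
  [-30,-135,-40,0,0,0,0],
  [-40,-180,-50,0,0,0,0],
  [-40,-205,-50,0,0,0,0],
  [-40,-205,-50,0,0,0,0],
  [-40,-205,-50,0,0,0,0],
  [-40,-205,-50,0,0,0,0],
  [-40,-205,-50,0,0,0,0],
  [-40,-205,-50,0,0,0,0],
])

```text
clock: 3.25
tcp_pos: [0.499, -0.0605, 0.2905]
eef_rot: [[1.0, 0.003, -0.0], [0.003, -1.0, 0.0], [-0.0, -0.0, -1.0]]
wrist_force: [1.1, -0.4, 1.2]
gripper_width: 0.0885
finger_force: 0.0
```

```bash
python3 snap.py s1
```

```text
3.25 [ 0.499  -0.0605  0.2905] [[1.0, 0.0027, -0.0004], [0.0027, -1.0, 0.0001], [-0.0004, -0.0001, -1.0]] [-0.354  0.243  1.512 -0.     1.387  1.214] [ 1.06786239 -0.41279147  1.19214963]
```

Request:
carry_out([
  [40,-30,0,0,0,0,0],
  [70,-60,0,0,0,0,0],
  [80,-70,0,0,0,0,0],
  [80,-70,0,0,0,0,0],
  [80,-70,0,0,0,0,0],
  [80,-70,0,0,0,0,0],
  [80,-70,0,0,0,0,0],
  [80,-70,0,0,0,0,0],
  [80,-70,0,0,0,0,0],
  [80,-70,0,0,0,0,0],
])

```text
clock: 4.3
tcp_pos: [0.5786, 0.0105, 0.2908]
eef_rot: [[1.0, 0.004, 0.0], [0.004, -1.0, -0.0], [0.0, 0.0, -1.0]]
wrist_force: [-0.8, 0.1, -0.2]
gripper_width: 0.0887
finger_force: 0.0
```

```bash
python3 snap.py s2
python3 - <<'E'
import cv2,numpy as np
a=cv2.imread('pics/s1.png');b=cv2.imread('pics/s2.png')
# red columns for orientation
o=np.hstack([a[0:260,140:540],b[0:260,140:540]]);cv2.imwrite('pics/sc.png',o)
E
```

```text
4.3 [0.5786 0.0105 0.2908] [[1.0, 0.0037, 0.0002], [0.0037, -1.0, -0.0], [0.0002, 0.0, -1.0]] [-0.184  0.415  1.276 -0.     1.451  1.383] [-0.80014204  0.05409646 -0.15967414]
```

View pics/sc.png

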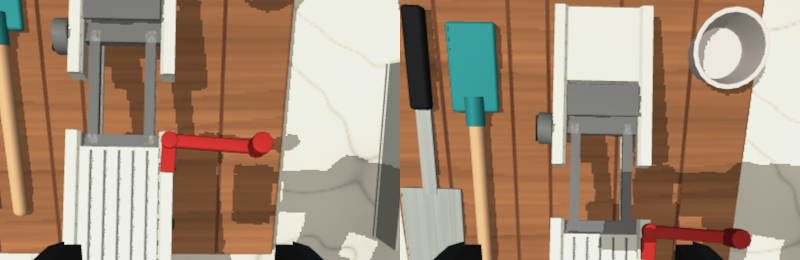

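Run:
```python
import cv2,numpy as np
a=cv2.imread('pics/s1.png');b=cv2.imread('pics/s2.png')
o=np.hstack([a[0:190,190:323],b[70:260,270:403]]);cv2.imwrite('pics/sz.png',cv2.resize(o,None,fx=3,fy=3,interpolation=cv2.INTER_CUBIC))
```

```text
(no output)
```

View pics/sz.png

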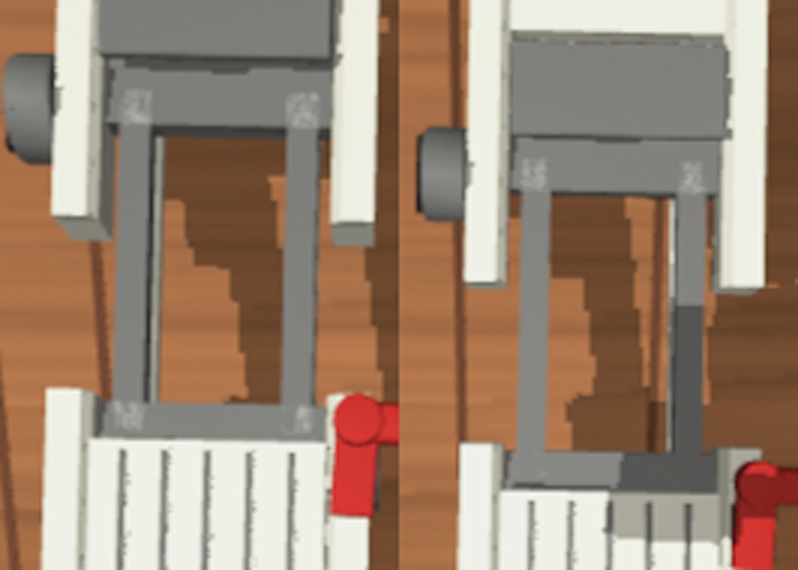

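The zoom shows the rail ends (left front outer corner s1 (53,213), s2 (464,283); right front outer (375,222)/(764,289); left rear outer (47,388)/(460,443)), the deck edge (s1 row 440, s2 row 490) and the lip's edge (s1 row ~62, s2 row ~137).

Run:
```python
from h import *
import pickle
def C(n):
    p,R=pickle.load(open(f'pics/{n}.pkl','rb'));return cam('wrist',{'tcp_pos':p,'eef_rot':R})
A,B=C('s1'),C('s2')
v1=lambda p:(p[0]/3+190-.33,p[1]/3-.33)
v2=lambda p:(p[0]/3+137-.33,p[1]/3+70-.33)
P={}
for k,a,b in [('LF',(53,213),(464,283)),('RF',(375,222),(764,289)),('LR',(47,388),(460,443)),('deckL',(90,438),(500,489)),('deckR',(326,441),(720,492)),('lever',(359,419),(759,483)),
 ('seatL',(118,405),(507,450))]:
    x,r=tri([(A,v1(a)),(B,v2(b))]);P[k]=x;print(k,x.round(4),np.round(r,2))
d=P['LF']-P['RF'];print('width',np.linalg.norm(d),'yaw y',np.degrees(np.arctan2(-d[0],d[1])),d[2])
e=P['LF']-P['LR'];print('len',np.linalg.norm(e),'yaw x',np.degrees(np.arctan2(e[1],e[0])),'slope',np.degrees(np.arcsin(e[2]/np.linalg.norm(e))))
d2=P['deckL']-P['deckR'];print(np.degrees(np.arctan2(-d2[0],d2[1])))
mid=(P['LF']+P['RF'])/2
for yaw in np.radians([0,1,2]):
    s,c=np.sin(np.radians(18)),np.cos(np.radians(18));h=np.array([np.cos(yaw),np.sin(yaw),0])
    X=c*h-s*np.array([0,0,1]);Z=s*h+c*np.array([0,0,1]);Y=np.cross(Z,X)
    o=mid-.010*X-.012*Z;R=np.c_[X,Y,Z]
    print(np.degrees(yaw),'pocket',o.round(4));
    for k in P: print('  ',k,((P[k]-o)@R*1e3).round(1))
    # lip edge / seat front edge in plane y=0 
    for nm,a,b in [('lipedge',(215,66),(617,137)),('liptop',(215,54),(617,137)),('bar40',(215,126),(617,190)),('bar-42',(215,404),(617,452))]:
        L=[]
        for Cc,p in((A,v1(a)),(B,v2(b))):
            cc,dd=rays(Cc,p);L.append(((cc-o)@R,(dd[0]@R)))
        M=np.array([[L[0][1][0],-L[1][1][0]],[L[0][1][2],-L[1][1][2]]]);q=np.linalg.solve(M,(L[1][0]-L[0][0])[[0,2]])
        print('     ',nm,((L[0][0]+q[0]*L[0][1])*1e3).round(1))
```

```text
LF [0.5918 0.0347 0.0976] [0.57 0.57]
RF [ 0.5899 -0.0571  0.0972] [0.16 0.16]
LR [0.5443 0.0362 0.111 ] [0.12 0.12]
deckL [0.5307 0.0239 0.1149] [0.06 0.06]
deckR [ 0.5302 -0.0435  0.1157] [0.05 0.05]
lever [ 0.5375 -0.053   0.1265] [0.15 0.15]
seatL [0.5371 0.0214 0.0945] [1.36 1.36]
width 0.09187762985609157 yaw y -1.1694251273420462 0.00033551655688369986
len 0.04937632007850596 yaw x -1.7298763577347338 slope -15.8499627532067
-0.41080623128583765
0.0 pocket [ 0.5776 -0.0112  0.0891]
   LF [10.8 45.9 12.4]
   RF [  9.2 -45.9  11.6]
   LR [-38.5  47.4  10.6]
   deckL [-52.6  35.1  10. ]
   deckR [-53.3 -32.3  10.7]
   lever [-49.7 -41.8  23.2]
   seatL [-40.3  32.6  -7.3]
      lipedge [57.6  0.9  5.4]
      liptop [54.2 -1.1 17.9]
      bar40 [41.7  1.4  1.7]
      bar-42 [-41.4   0.5   3.8]
1.0 pocket [ 0.5776 -0.0114  0.0891]
   LF [11.6 45.9 12.7]
   RF [  8.4 -45.9  11.3]
   LR [-37.7  48.2  10.9]
   deckL [-52.   36.1  10.2]
   deckR [-53.9 -31.2  10.6]
   lever [-50.4 -40.9  23. ]
   seatL [-39.7  33.5  -7.2]
      lipedge [57.5  0.1  5.6]
      liptop [54.2 -1.9 17.9]
      bar40 [41.6  0.9  1.8]
      bar-42 [-41.4   1.4   3.9]
2.0 pocket [ 0.5776 -0.0117  0.0891]
   LF [12.4 45.9 12.9]
   RF [  7.6 -45.9  11.1]
   LR [-36.9  49.   11.1]
   deckL [-51.4  37.2  10.4]
   deckR [-54.4 -30.2  10.4]
   lever [-51.  -39.9  22.8]
   seatL [-39.2  34.5  -7. ]
      lipedge [57.5 -0.7  5.7]
      liptop [54.2 -2.6 17.8]
      bar40 [41.5  0.4  2. ]
      bar-42 [-41.4   2.3   4. ]
```

```bash
cat > g.py <<'E'
from h import *
from scipy.spatial.transform import Rotation as Ro
def frame(yaw,sl):
    yaw,sl=np.radians([yaw,sl]);h=np.array([np.cos(yaw),np.sin(yaw),0]);k=np.array([0,0,1.])
    X=np.cos(sl)*h-np.sin(sl)*k;Z=np.sin(sl)*h+np.cos(sl)*k;return np.c_[X,np.cross(Z,X),Z]
a=np.radians(60)
G=np.c_[[np.sin(a),0,np.cos(a)],[0,-1,0],[np.cos(a),0,-np.sin(a)]] # tool axes in insert
def tool(o,R,gx=-.015,G=G):  # tool pose for an insert pose
    T=R@G;return o+R@np.array([gx,0,.006])-.003*T[:,2],T
def rel(p,T,p0,T0): return (T0.T@(p-p0)*1e3).round(1),np.degrees(Ro.from_matrix(T0.T@T).as_rotvec()).round(2)
IO=np.array([.5588,-.3351,.0597]);IR=frame(5.3,55)
PO=np.array([.5781,-.0113,.0883]);PR=frame(-1.2,18)
E
python3 - <<'E'
from g import *
o=status.get_obs();p0,T0=np.array(o['tcp_pos']),np.array(o['eef_rot'])
p,T=tool(IO,IR);print('grasp',p,T.round(3).tolist())
print('pre',rel(p-.085*T[:,2],T,p0,T0),(p-.085*T[:,2]))
S=cam('side');T_=cam('top')
# lever angle
for n,C in('top',T_),('side',S):
    pass
print('stud',tri([(T_,(337,212)),(S,(340,166))]))
E
```

```text
grasp [ 0.55638947 -0.33532362  0.07814766] [[0.902, 0.092, -0.421], [0.084, -0.996, -0.039], [-0.423, -0.0, -0.906]]
pre (array([ 12.3, 342.6, 135.6]), array([ -1.11, -24.99,  -5.  ])) [ 0.59215844 -0.33200543  0.15518382]
stud (array([ 0.53567458, -0.12953793,  0.13396357]), [np.float64(0.9110123546722239), np.float64(0.9110123546723055)])
```

Request:
carry_out([
  [0,48,0,0,0,0,0],
  [0,96,0,0,0,0,0],
  [0,144,0,0,0,0,0],
  [0,192,15,0,0,0,0],
  [3,238,30,0,-6,-1,0],
  [6,280,45,0,-12,-2,0],
  [10,315,70,-1,-18,-4,0],
  [12,342,100,-1.1,-25,-5,0],
  [12.3,342.6,135.6,-1.1,-25,-5,0],
  [12.3,342.6,135.6,-1.1,-25,-5,0],
])

```text
clock: 5.35
tcp_pos: [0.591, -0.3314, 0.1484]
eef_rot: [[0.899, 0.092, -0.429], [0.086, -0.996, -0.033], [-0.43, -0.007, -0.903]]
wrist_force: [-0.9, 0.8, -0.4]
gripper_width: 0.0881
finger_force: 0.0
```

```bash
python3 snap.py g1
python3 - <<'E'
from g import *
o=status.get_obs();p,T=tool(IO,IR);print(rel(p,T,np.array(o['tcp_pos']),np.array(o['eef_rot'])))
E
```

```text
5.35 [ 0.591  -0.3314  0.1484] [[0.8986, 0.0919, -0.429], [0.0861, -0.9957, -0.0328], [-0.4302, -0.0074, -0.9027]] [-0.594  0.976  0.737 -0.277  1.778  0.874] [-0.86137275  0.78546656 -0.41481736]
(array([-0.2,  0.9, 83. ]), array([-0.17,  0.21,  0.08]))
```

Request:
carry_out([
  [0,0,20,0,0,0,0],
  [0,0.5,45,0,0,0,0],
  [0,0.5,65,0,0,0,0],
  [0,0.5,75,0,0,0,0],
  [0,0.5,75,0,0,0,0],
  [0,0.5,75,0,0,0,0],
  [0,0.5,75,0,0,0,0],
  [0,0.5,75,0,0,0,0],
  [0,0.5,75,0,0,0,0],
  [0,0.5,75,0,0,0,0],
])

```text
clock: 6.4
tcp_pos: [0.5609, -0.3353, 0.0873]
eef_rot: [[0.902, 0.093, -0.421], [0.084, -0.996, -0.039], [-0.423, -0.0, -0.906]]
wrist_force: [-0.6, -0.5, -0.2]
gripper_width: 0.088
finger_force: 0.0
```

```bash
python3 snap.py g2
python3 - <<'E'
from g import *
o=status.get_obs();p,T=tool(IO,IR);print(rel(p,T,np.array(o['tcp_pos']),np.array(o['eef_rot'])))
E
```

```text
6.4 [ 0.5609 -0.3353  0.0873] [[0.9024, 0.0925, -0.4209], [0.0839, -0.9957, -0.0391], [-0.4227, -0.0, -0.9063]] [-0.621  0.956  0.936 -0.28   1.588  0.9  ] [-0.60908458 -0.52861545 -0.2047056 ]
(array([-0.2, -0.4, 10.1]), array([-0.  ,  0.01,  0.01]))
```

View pics/g2.png

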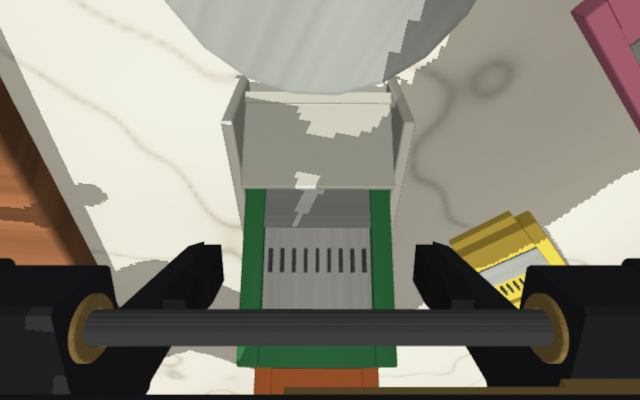

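The insert sits centred between the fingers: green columns 240–393, fingers 222–414. I go down the last 10 mm and close.

Request:
carry_out([
  [0,0,5,0,0,0,0],
  [0,0,10,0,0,0,0],
  [0,0,10,0,0,0,0],
  [0,0,10,0,0,0,1],
  [0,0,10,0,0,0,1],
  [0,0,10,0,0,0,1],
  [0,0,10,0,0,0,1],
  [0,0,10,0,0,0,1],
  [0,0,10,0,0,0,1],
  [0,0,10,0,0,0,1],
])

```text
clock: 7.45
tcp_pos: [0.5566, -0.3357, 0.0782]
eef_rot: [[0.902, 0.092, -0.421], [0.084, -0.996, -0.039], [-0.423, 0.0, -0.906]]
wrist_force: [0.2, 0.6, 1.0]
gripper_width: 0.0635
finger_force: 30.0
```

```bash
python3 snap.py g3
python3 - <<'E'
from g import *
print(status.get_obs()['finger_force'],status.get_obs()['gripper_width'])
# slide along -X_ins in tool axes, 100 mm
print((-(G.T)@[1,0,0]*100).round(1))
E
```

```text
7.45 [ 0.5566 -0.3357  0.0782] [[0.9024, 0.0924, -0.4209], [0.0838, -0.9957, -0.0391], [-0.4227, 0.0, -0.9063]] [-0.625  0.957  0.958 -0.282  1.564  0.903] [0.15195917 0.59579933 1.01872762]
29.99833445996046 0.06368818703630715
[-86.6   0.  -50. ]
```

Request:
carry_out([
  [-5.2,0,-3,0,0,0,1],
  [-13,0,-7.5,0,0,0,1],
  [-22,0,-12.5,0,0,0,1],
  [-32,0,-18.5,0,0,0,1],
  [-43,0,-25,0,0,0,1],
  [-56,0,-32,0,0,0,1],
  [-70,0,-40,0,0,0,1],
  [-87,0,-50,0,0,0,1],
  [-104,0,-60,0,0,0,1],
  [-104,0,-60,0,0,0,1],
])

```text
clock: 8.5
tcp_pos: [0.4871, -0.3428, 0.1793]
eef_rot: [[0.903, 0.091, -0.419], [0.082, -0.996, -0.041], [-0.421, 0.003, -0.907]]
wrist_force: [0.7, -0.3, -1.3]
gripper_width: 0.0633
finger_force: 30.0
```

```bash
python3 snap.py g4
python3 - <<'E'
from g import *
o=status.get_obs();print(o['finger_force'],o['gripper_width'],o['wrist_force'])
p0,T0=np.array(o['tcp_pos']),np.array(o['eef_rot'])
p0=p0
# pre-place: tail raised 12 deg, nose at pocket x 48, z 40
def ins(nx,nz,th):
    R=PR@Ro.from_euler('y',th,degrees=True).as_matrix();n=PO+PR@np.array([nx,0,nz]);return n-R@np.array([.06,0,0]),R
print((PR@Ro.from_euler('y',12,degrees=True).as_matrix())[:,0])
for n in [(.048,.060,12),(.048,.02,12)]:
    p,T=tool(*ins(*n));print(p,rel(p,T,p0,T0))
E
```

```text
8.5 [ 0.4871 -0.3428  0.1793] [[0.9033, 0.0912, -0.4191], [0.0816, -0.9958, -0.0408], [-0.4211, 0.0027, -0.907]] [-0.695  0.719  1.131 -0.305  1.605  0.823] [ 0.74315915 -0.31525651 -1.33752461]
29.99901194125414 0.06334222840966329 [ 0.12844676 -0.08763845 -1.6139463 ]
[ 0.86583547 -0.01813667 -0.5       ]
[ 0.58033934 -0.01134691  0.17622673] (array([ 111.8, -321.2,  -50.8]), array([ 1.47, 24.93,  6.33]))
[ 0.56798137 -0.01108804  0.13818447] (array([ 116.7, -322.6,  -11.1]), array([ 1.47, 24.93,  6.33]))
```

Request:
carry_out([
  [-21,0,-45,0,0,0,1],
  [0,-45,-60,0,5,1,1],
  [20,-90,-80,0,10,2,1],
  [40,-135,-96,0.5,15,3,1],
  [55,-180,-96,1,20,4,1],
  [70,-225,-96,1.47,25,6.3,1],
  [80,-270,-96,1.47,25,6.3,1],
  [91,-300,-96,1.47,25,6.3,1],
  [91,-321,-96,1.47,25,6.3,1],
  [91,-321,-96,1.47,25,6.3,1],
])

```text
clock: 9.55
tcp_pos: [0.5805, -0.0085, 0.224]
eef_rot: [[1.0, -0.016, -0.002], [-0.016, -1.0, 0.002], [-0.002, -0.002, -1.0]]
wrist_force: [0.0, 0.1, -0.8]
gripper_width: 0.0633
finger_force: 30.0
```

```bash
python3 snap.py p1
cat >> g.py <<'E'
def ins(nx,nz,th):
    R=PR@Ro.from_euler('y',th,degrees=True).as_matrix();n=PO+PR@np.array([nx,0,nz]);return n-R@np.array([.06,0,0]),R
def held(o):  # insert pose from the tool pose
    p,T=np.array(o['tcp_pos']),np.array(o['eef_rot']);R=T@G.T;return p+.003*T[:,2]-R@np.array([-.015,0,.006]),R
E
python3 - <<'E'
from g import *
import pickle
for n in 'g3','g4','p1':
    p,T=pickle.load(open(f'pics/{n}.pkl','rb'));ob={'tcp_pos':p,'eef_rot':T}
    C=cam('wrist',ob);o,R=held(ob)
    im=cv2.imread(f'pics/{n}.png');m=hsv(im,(45,90,20),(85,255,255))
    for c in blobs(m,60)[:4]: print(n,cv2.boundingRect(c),cv2.contourArea(c))
    for nm,q in [('tab',[(60,22,5),(60,-22,5)]),('front',[(52,32,12),(52,-32,12)]),('tail',[(-52,32,12),(-52,-32,12)]),('tailB',[(-52,32,0),(-52,-32,0)])]:
        print('  ',nm,proj(C,o+np.array(q)/1e3@R.T).round(1).tolist())
o=status.get_obs();p0,T0=np.array(o['tcp_pos']),np.array(o['eef_rot'])
for n in [(.048,.025,12)]:
    p,T=tool(*ins(*n));print(p,rel(p,T,p0,T0))
a=cv2.imread('pics/p1.png');cv2.imwrite('pics/pz.png',cv2.resize(a[0:380,200:440],None,fx=1.55,fy=1.55,interpolation=cv2.INTER_CUBIC))
E
```

```text
9.55 [ 0.5805 -0.0085  0.224 ] [[0.9999, -0.016, -0.002], [-0.016, -0.9999, 0.0022], [-0.0021, -0.0021, -1.0]] [-0.217  0.464  1.377  0.002  1.303  1.369] [ 0.04369261  0.10843727 -0.83758616]
g3 (233, 346, 172, 41) 6759.0
g3 (235, 195, 28, 115) 2433.0
g3 (374, 196, 28, 114) 2426.0
   tab [[270.7, 113.9], [366.3, 114.0]]
   front [[245.1, 123.1], [392.1, 123.1]]
   tail [[231.3, 385.1], [406.3, 385.0]]
   tailB [[238.5, 376.6], [398.9, 376.5]]
g4 (235, 117, 167, 193) 12089.5
g4 (233, 346, 172, 41) 6762.0
   tab [[270.7, 113.9], [366.3, 114.0]]
   front [[245.1, 123.1], [392.1, 123.1]]
   tail [[231.3, 385.1], [406.3, 385.0]]
   tailB [[238.5, 376.6], [398.9, 376.5]]
p1 (235, 118, 167, 192) 12177.0
p1 (233, 346, 172, 41) 6762.0
   tab [[270.7, 113.9], [366.3, 114.0]]
   front [[245.1, 123.1], [392.1, 123.1]]
   tail [[231.3, 385.1], [406.3, 385.0]]
   tailB [[238.5, 376.6], [398.9, 376.5]]
[ 0.56952611 -0.0111204   0.14293975] (array([-11. ,   1.2,  81.3]), array([-0.08,  0.08,  0.2 ]))
```

```bash
sed -i 's/gx=-.015/gx=-.014/; s/\[-.015,0,.006\]/[-.014,0,.006]/' g.py
python3 - <<'E'
from g import *
o=status.get_obs();p0,T0=np.array(o['tcp_pos']),np.array(o['eef_rot']);print(p0)
p,T=tool(*ins(.048,.018,12));print(p,rel(p,T,p0,T0))
E
```

```text
[ 0.58068381 -0.01020978  0.22426603]
[ 0.5682293  -0.01109324  0.13578235] (array([-12.3,   1.2,  88.5]), array([-0.08,  0.08,  0.2 ]))
```

Request:
carry_out([
  [-5,0.5,20,0,0,0.2,1],
  [-10,0.5,45,0,0,0.2,1],
  [-12.5,0.5,65,0,0,0.2,1],
  [-12.5,0.5,80,0,0,0.2,1],
  [-12.5,0.5,88,0,0,0.2,1],
  [-12.5,0.5,88,0,0,0.2,1],
  [-12.5,0.5,88,0,0,0.2,1],
  [-12.5,0.5,88,0,0,0.2,1],
  [-12.5,0.5,88,0,0,0.2,1],
  [-12.5,0.5,88,0,0,0.2,1],
])

```text
clock: 10.6
tcp_pos: [0.5685, -0.0112, 0.1374]
eef_rot: [[1.0, -0.023, 0.001], [-0.023, -1.0, 0.001], [0.001, -0.001, -1.0]]
wrist_force: [0.5, 0.1, -1.2]
gripper_width: 0.0634
finger_force: 30.0
```

```bash
python3 snap.py p2
python3 - <<'E'
from g import *
o=status.get_obs();h,R=held(o);print('nose in pocket',((h+R@[.06,0,0]-PO)@PR*1e3).round(2),'euler',Ro.from_matrix(PR.T@R).as_euler('yxz',degrees=True).round(2))
a=cv2.imread('pics/p2.png');cv2.imwrite('pics/pz.png',cv2.resize(a[0:300,200:440],None,fx=2,fy=2,interpolation=cv2.INTER_CUBIC))
E
```

```text
10.6 [ 0.5685 -0.0112  0.1374] [[0.9997, -0.0229, 0.0007], [-0.0229, -0.9997, 0.0012], [0.0007, -0.0012, -1.0]] [-0.226  0.528  1.52   0.002  1.093  1.367] [ 0.49792236  0.07567602 -1.183247  ]
nose in pocket [47.75 -0.18 19.59] euler [11.96  0.1  -0.08]
```

View pics/pz.png

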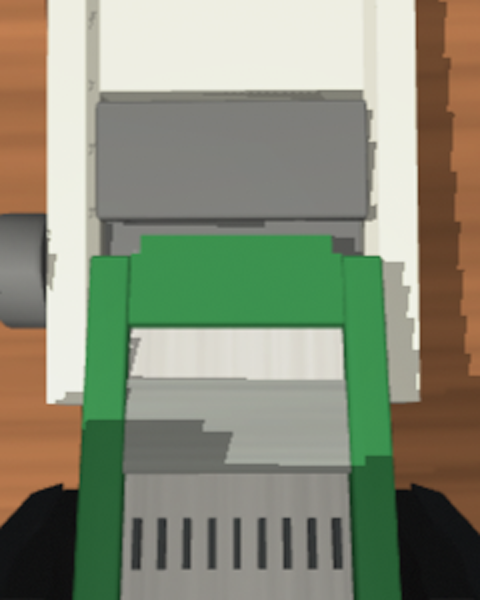

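The tab tip is at row 235 and the lip edge at row 219. The insert centre column is 236.5 against a pocket centre of about 233, so I shift about 0.8 mm to the left. I descend along the bed normal and read force, moment and tab row.

Request:
carry_out([
  [0,-0.7,2,0,0,0,1],
  [-0.5,-0.7,4,0,0,0,1],
  [-1,-0.7,6,0,0,0,1],
  [-1.5,-0.7,7,0,0,0,1],
  [-1.5,-0.7,8,0,0,0,1],
  [-1.5,-0.7,8,0,0,0,1],
  [-1.5,-0.7,8,0,0,0,1],
  [-1.5,-0.7,8,0,0,0,1],
  [-1.5,-0.7,8,0,0,0,1],
  [-1.5,-0.7,8,0,0,0,1],
])

```text
clock: 11.65
tcp_pos: [0.5669, -0.0105, 0.129]
eef_rot: [[1.0, -0.023, 0.0], [-0.023, -1.0, 0.001], [0.0, -0.001, -1.0]]
wrist_force: [0.3, 0.7, -0.7]
gripper_width: 0.0639
finger_force: 30.0
```

```bash
sed -i 's/PO=np.array(.*/PO=np.array([.5781,-.0105,.0883]);PR=frame(-1.1,18)/' g.py
cat > feel.py <<'E'
import sys
from g import *
o=status.get_obs();h,R=held(o)
im=camera('wrist');m=hsv(im,(45,90,20),(85,255,255))
col=lambda c:(np.flatnonzero(m[:200,c])[:1].tolist() or [-1])[0]
# subpixel tab edge: green-minus-red profile
g=im.astype(float);s=(g[...,1]-g[...,2])[60:200,285:350].mean(1);i=np.argmax(s>25);row=60+i-(s[i]-25)/(s[i]-s[i-1])
print('t',o['clock'],'nose',((h+R@[.06,0,0]-PO)@PR*1e3).round(2),'eul',Ro.from_matrix(PR.T@R).as_euler('yxz',degrees=True).round(2),'tabrow',round(row,2),'sides',np.flatnonzero(m[180])[[0,-1]],'tailrow',np.flatnonzero(m[:,318])[-1])
print('F pocket',(np.array(o['wrist_force'])@PR).round(2),'M',(np.array(o['ft_torque'])@PR).round(3),'w',round(o['gripper_width'],4))
E
python3 feel.py
```

```text
t 11.65 nose [48.8  -0.36 11.18] eul [11.99  0.14 -0.18] tabrow 116.57 sides [243 393] tailrow 386
F pocket [ 0.5   0.72 -0.61] M [ 0.042  0.015 -0.053] w 0.0639
```

Request:
carry_out([
  [-0.2,-0.4,0.5,0,0,0,1],
  [-0.3,-0.4,1,0,0,0,1],
  [-0.5,-0.4,1.5,0,0,0,1],
  [-0.6,-0.4,2,0,0,0,1],
  [-0.8,-0.4,2.5,0,0,0,1],
  [-0.9,-0.4,3,0,0,0,1],
  [-1.1,-0.4,3.5,0,0,0,1],
  [-1.2,-0.4,4,0,0,0,1],
  [-1.2,-0.4,4,0,0,0,1],
  [-1.2,-0.4,4,0,0,0,1],
])

```text
clock: 12.7
tcp_pos: [0.5657, -0.01, 0.125]
eef_rot: [[1.0, -0.023, 0.0], [-0.023, -1.0, 0.001], [0.0, -0.001, -1.0]]
wrist_force: [-0.0, -0.3, -0.3]
gripper_width: 0.0633
finger_force: 30.0
```

```bash
python3 feel.py
```

```text
t 12.7 nose [48.89  0.05  6.97] eul [12.    0.14 -0.18] tabrow 116.53 sides [243 393] tailrow 386
F pocket [ 0.06 -0.31 -0.3 ] M [0.013 0.042 0.024] w 0.0633
```

Request:
carry_out([
  [-0.1,0,0.4,0,0,0,1],
  [-0.2,0,0.8,0,0,0,1],
  [-0.4,0,1.2,0,0,0,1],
  [-0.5,0,1.6,0,0,0,1],
  [-0.6,0,2,0,0,0,1],
  [-0.8,0,2.4,0,0,0,1],
  [-0.9,0,2.8,0,0,0,1],
  [-0.9,0,2.8,0,0,0,1],
  [-0.9,0,2.8,0,0,0,1],
  [-0.9,0,2.8,0,0,0,1],
])

```text
clock: 13.75
tcp_pos: [0.5649, -0.01, 0.1223]
eef_rot: [[1.0, -0.023, 0.0], [-0.023, -1.0, 0.001], [0.0, -0.001, -1.0]]
wrist_force: [0.7, 0.6, 0.8]
gripper_width: 0.0633
finger_force: 30.0
```

```bash
python3 feel.py
```

```text
t 13.75 nose [48.96  0.06  4.19] eul [11.98  0.14 -0.18] tabrow 115.28 sides [243 393] tailrow 386
F pocket [0.45 0.61 0.94] M [-0.022 -0.081 -0.025] w 0.0633
```

Request:
carry_out([
  [-0.1,0,0.3,0,0,0,1],
  [-0.2,0,0.6,0,0,0,1],
  [-0.3,0,0.9,0,0,0,1],
  [-0.3,0,1,0,0,0,1],
  [-0.3,0,1,0,0,0,1],
  [-0.3,0,1,0,0,0,1],
  [-0.3,0,1,0,0,0,1],
  [-0.3,0,1,0,0,0,1],
  [-0.3,0,1,0,0,0,1],
  [-0.3,0,1,0,0,0,1],
])

```text
clock: 14.8
tcp_pos: [0.5645, -0.01, 0.1212]
eef_rot: [[1.0, -0.023, 0.0], [-0.023, -1.0, 0.001], [0.0, -0.001, -1.0]]
wrist_force: [-0.2, 0.5, 2.5]
gripper_width: 0.0635
finger_force: 30.0
```

```bash
python3 feel.py
```

```text
t 14.8 nose [48.94  0.06  3.03] eul [11.99  0.14 -0.18] tabrow 114.27 sides [242 393] tailrow 386
F pocket [-0.96  0.46  2.31] M [-0.007 -0.196  0.021] w 0.0635
```

Request:
carry_out([
  [0.2,0,-0.7,0,0,0,1],
  [0.2,0,-0.7,0,0,0,1],
  [1.6,0,-0.2,0,0,0,1],
  [3,0,0.2,0,0,0,1],
  [4.4,0,0.7,0,0,0,1],
  [5.9,0,1.2,0,0,0,1],
  [7.3,0,1.6,0,0,0,1],
  [8.8,0,2.1,0,0,0,1],
  [8.8,0,2.1,0,0,0,1],
  [8.8,0,2.1,0,0,0,1],
])

```text
clock: 15.85
tcp_pos: [0.5734, -0.0102, 0.1191]
eef_rot: [[1.0, -0.023, 0.001], [-0.023, -1.0, 0.001], [0.001, -0.001, -1.0]]
wrist_force: [0.7, 0.4, 0.3]
gripper_width: 0.0632
finger_force: 30.0
```

```bash
python3 feel.py
```

```text
t 15.85 nose [5.814e+01 2.000e-02 3.760e+00] eul [11.97  0.14 -0.18] tabrow 122.53 sides [242 393] tailrow 386
F pocket [0.54 0.38 0.48] M [-0.001 -0.346  0.043] w 0.0632
```

```bash
python3 feel.py; python3 feel.py
```

```text
t 15.9 nose [58.1  -0.    3.79] eul [11.97  0.14 -0.18] tabrow 122.46 sides [242 393] tailrow 386
F pocket [1.23 0.12 1.64] M [-0.003 -0.359  0.017] w 0.0635
t 15.95 nose [ 5.805e+01 -1.000e-02  3.800e+00] eul [11.97  0.14 -0.18] tabrow 122.35 sides [242 393] tailrow 386
F pocket [1.22 0.43 0.94] M [ 0.021 -0.297  0.032] w 0.0633
```

The tab edge is now hidden by the lip (row 122), so the nose is under it. I ease the tilt while holding the nose.

```bash
cat >> g.py <<'E'
G=Ro.from_euler('y',1.1,degrees=True).as_matrix()@G
def tool(o,R,gx=-.014): T=R@G;return o+R@np.array([gx,0,.006])-.003*T[:,2],T
E
cat > plan.py <<'E'
import sys
from g import *
o=status.get_obs();p0,T0=np.array(o['tcp_pos']),np.array(o['eef_rot'])
h,R=held(o);print('nose',((h+R@[.06,0,0]-PO)@PR*1e3).round(2),'orig',((h-PO)@PR*1e3).round(2),Ro.from_matrix(PR.T@R).as_euler('yxz',degrees=True).round(2))
for a in sys.argv[1:]:
    x,z,t=map(float,a.split(','));p,T=tool(*ins(x/1e3,z/1e3,t));print(a,*rel(p,T,p0,T0))
E
python3 plan.py 58,5,11 58,4.9,9 58.5,4.9,7 59,4.9,5
```

```text
nose [5.841e+01 1.000e-02 5.150e+00] orig [-0.51  0.16 16.47] [10.88  0.14 -0.18]
58,5,11 [-0.3  0.2 -0.1] [-0.08 -0.12 -0.22]
58,4.9,9 [-1.9  0.2  2.2] [-0.08  1.88 -0.22]
58.5,4.9,7 [-2.8  0.2  4.5] [-0.07  3.88 -0.22]
59,4.9,5 [-3.7  0.2  7. ] [-0.07  5.88 -0.22]
```

Request:
carry_out([
  [-0.4,0,0.6,0,0.5,0,1],
  [-0.8,0,1.2,0,1,0,1],
  [-1.2,0,1.7,0,1.5,0,1],
  [-1.7,0,2.3,0,2,0,1],
  [-2.1,0,2.9,0,2.5,0,1],
  [-2.4,0,3.4,0,2.9,0,1],
  [-2.4,0,3.4,0,2.9,0,1],
  [-2.4,0,3.4,0,2.9,0,1],
  [-2.4,0,3.4,0,2.9,0,1],
  [-2.4,0,3.4,0,2.9,0,1],
])

```text
clock: 17.0
tcp_pos: [0.5708, -0.0102, 0.1157]
eef_rot: [[0.998, -0.023, 0.051], [-0.023, -1.0, 0.0], [0.05, -0.001, -0.999]]
wrist_force: [-0.0, -0.1, 2.1]
gripper_width: 0.0636
finger_force: 30.0
```

```bash
python3 feel.py;python3 feel.py; python3 plan.py 60.5,4.9,8 62.5,4.9,8
```

```text
t 17.0 nose [5.814e+01 1.000e-02 4.780e+00] eul [ 8.01  0.14 -0.18] tabrow 120.33 sides [242 393] tailrow 386
F pocket [-0.68 -0.11  2.02] M [-0.019 -0.263 -0.025] w 0.0636
t 17.05 nose [5.813e+01 3.000e-02 4.780e+00] eul [ 8.01  0.14 -0.18] tabrow 120.34 sides [242 393] tailrow 386
F pocket [ 0.24 -0.43  1.98] M [-0.009 -0.218 -0.075] w 0.0636
nose [5.814e+01 4.000e-02 4.780e+00] orig [-1.28  0.2  13.13] [ 8.    0.14 -0.18]
60.5,4.9,8 [2.3 0.2 0.7] [-0.07  0.   -0.22]
62.5,4.9,8 [4.1 0.2 1.4] [-0.07  0.   -0.22]
```

Request:
carry_out([
  [0.5,0,-0.1,0,0,0,1],
  [0.9,0,0.1,0,0,0,1],
  [1.3,0,0.2,0,0,0,1],
  [1.7,0,0.3,0,0,0,1],
  [2.1,0,0.4,0,0,0,1],
  [2.5,0,0.5,0,0,0,1],
  [2.5,0,0.5,0,0,0,1],
  [2.5,0,0.5,0,0,0,1],
  [2.5,0,0.5,0,0,0,1],
  [2.5,0,0.5,0,0,0,1],
])

```text
clock: 18.1
tcp_pos: [0.5734, -0.0102, 0.1153]
eef_rot: [[0.998, -0.023, 0.051], [-0.023, -1.0, 0.0], [0.051, -0.001, -0.999]]
wrist_force: [1.2, 1.0, 1.1]
gripper_width: 0.0638
finger_force: 30.0
```

```bash
python3 feel.py;python3 feel.py; python3 plan.py 60.5,4.9,8 62.5,4.9,8
```

```text
t 18.1 nose [6.071e+01 3.000e-02 5.220e+00] eul [ 7.99  0.14 -0.18] tabrow 124.79 sides [242 393] tailrow 386
F pocket [0.81 1.03 1.47] M [ 0.037 -0.191  0.05 ] w 0.0638
t 18.15 nose [6.07e+01 3.00e-02 5.22e+00] eul [ 7.99  0.14 -0.18] tabrow 124.78 sides [242 393] tailrow 386
F pocket [-0.55 -0.25  1.37] M [ 0.004 -0.178  0.049] w 0.0634
nose [6.07e+01 3.00e-02 5.24e+00] orig [ 1.28  0.19 13.58] [ 7.99  0.14 -0.18]
60.5,4.9,8 [-0.3  0.2  0.2] [-0.07 -0.01 -0.22]
62.5,4.9,8 [1.6 0.2 0.9] [-0.07 -0.01 -0.22]
```

Request:
carry_out([
  [0.3,0,0.1,0,0,0,1],
  [0.6,0,0.2,0,0,0,1],
  [0.9,0,0.3,0,0,0,1],
  [1.2,0,0.4,0,0,0,1],
  [1.5,0,0.5,0,0,0,1],
  [1.5,0,0.5,0,0,0,1],
  [1.5,0,0.5,0,0,0,1],
  [1.5,0,0.5,0,0,0,1],
  [1.5,0,0.5,0,0,0,1],
  [1.5,0,0.5,0,0,0,1],
])

```text
clock: 19.2
tcp_pos: [0.5742, -0.0102, 0.1148]
eef_rot: [[0.999, -0.023, 0.048], [-0.023, -1.0, 0.0], [0.048, -0.001, -0.999]]
wrist_force: [-6.7, -0.4, 4.9]
gripper_width: 0.0631
finger_force: 30.0
```

```bash
python3 feel.py;python3 feel.py; python3 plan.py 60.5,4.7,5 60.5,4.7,3 60.5,4.7,1.5 60.5,4.7,0.5 60.5,4.7,0
```

```text
t 19.2 nose [6.153e+01 4.000e-02 4.810e+00] eul [ 8.12  0.14 -0.17] tabrow 125.04 sides [242 393] tailrow 386
F pocket [-7.92 -0.48  2.6 ] M [-0.106  0.796 -0.052] w 0.0631
t 19.25 nose [6.154e+01 3.000e-02 4.810e+00] eul [ 8.12  0.14 -0.17] tabrow 125.04 sides [242 393] tailrow 386
F pocket [-7.47 -0.41  3.38] M [-0.111  0.795 -0.002] w 0.0634
nose [6.152e+01 3.000e-02 4.790e+00] orig [ 2.12  0.18 13.27] [ 8.13  0.14 -0.17]
60.5,4.7,5 [-3.3  0.2  3.2] [-0.07  3.13 -0.21]
60.5,4.7,3 [-4.7  0.2  5.4] [-0.06  5.13 -0.21]
60.5,4.7,1.5 [-5.6  0.2  7.2] [-0.06  6.63 -0.21]
60.5,4.7,0.5 [-6.3  0.2  8.3] [-0.06  7.63 -0.21]
60.5,4.7,0 [-6.6  0.2  8.9] [-0.06  8.13 -0.21]
```

Wall contact comes at 61.5 in my frame, exactly as described, so the model is good. I back off and lower the tail.

Request:
carry_out([
  [-1,0,-0.3,0,0,0,1],
  [-1.8,0,-0.4,0,0,0,1],
  [-2.2,0,0.2,0,0.5,0,1],
  [-2.6,0,0.7,0,1,0,1],
  [-3,0,1.3,0,1.5,0,1],
  [-3.4,0,1.9,0,2,0,1],
  [-3.8,0,2.4,0,2.5,0,1],
  [-4.2,0,3,0,3,0,1],
  [-4.2,0,3,0,3,0,1],
  [-4.2,0,3,0,3,0,1],
])

```text
clock: 20.3
tcp_pos: [0.5708, -0.0101, 0.1117]
eef_rot: [[0.994, -0.023, 0.103], [-0.023, -1.0, -0.001], [0.103, -0.001, -0.995]]
wrist_force: [0.3, 0.1, 1.1]
gripper_width: 0.0635
finger_force: 30.0
```

```bash
python3 feel.py;python3 plan.py 60,4.8,3 60,4.8,2 60,4.8,1 60,4.8,0
```

```text
t 20.3 nose [6.024e+01 6.000e-02 4.860e+00] eul [ 5.    0.14 -0.18] tabrow 123.82 sides [242 393] tailrow 386
F pocket [-0.04  0.08  1.12] M [-0.034 -0.294  0.019] w 0.0635
nose [6.025e+01 4.000e-02 4.890e+00] orig [ 0.48  0.21 10.12] [ 5.    0.14 -0.18]
60,4.8,3 [-1.8  0.2  2.2] [-0.06  2.   -0.22]
60,4.8,2 [-2.5  0.2  3.3] [-0.05  3.   -0.22]
60,4.8,1 [-3.2  0.2  4.4] [-0.05  4.   -0.22]
60,4.8,0 [-3.9  0.3  5.5] [-0.05  5.   -0.22]
```

Request:
carry_out([
  [-0.5,0,0.6,0,0.5,0,1],
  [-0.9,0,1.1,0,1,0,1],
  [-1.3,0,1.7,0,1.5,0,1],
  [-1.8,0,2.2,0,2,0,1],
  [-2.1,0.1,2.8,0,2.5,-0.1,1],
  [-2.5,0.1,3.3,0,3,-0.2,1],
  [-2.8,0.1,3.8,0,3.5,-0.2,1],
  [-3.2,0.1,4.4,0,4,-0.2,1],
  [-3.2,0.1,4.4,0,4,-0.2,1],
  [-3.2,0.1,4.4,0,4,-0.2,1],
])

```text
clock: 21.35
tcp_pos: [0.5681, -0.0102, 0.1071]
eef_rot: [[0.985, -0.019, 0.172], [-0.019, -1.0, -0.003], [0.172, -0.001, -0.985]]
wrist_force: [0.8, -0.6, 2.2]
gripper_width: 0.0633
finger_force: 30.0
```

```bash
python3 feel.py;python3 plan.py 60,4.6,0.5 60,4.5,0 60,4.3,-.5
```

```text
t 21.35 nose [60.01  0.11  4.83] eul [0.99 0.05 0.  ] tabrow 121.71 sides [242 393] tailrow 386
F pocket [ 0.12 -0.56  2.35] M [-0.105 -0.337 -0.065] w 0.0633
nose [60.    0.09  4.77] orig [0.01 0.09 5.83] [ 1.01  0.06 -0.  ]
60,4.6,0.5 [-0.5  0.1  0.7] [-0.05  0.51 -0.03]
60,4.5,0 [-0.9  0.1  1.3] [-0.05  1.01 -0.03]
60,4.3,-.5 [-1.4  0.1  2.1] [-0.05  1.51 -0.03]
```

Request:
carry_out([
  [-0.2,0.1,0.3,0,0.2,0,1],
  [-0.4,0.1,0.6,0,0.4,0,1],
  [-0.6,0.1,0.9,0,0.6,0,1],
  [-0.8,0.1,1.1,0,0.8,0,1],
  [-0.9,0.1,1.3,0,1,0,1],
  [-0.9,0.1,1.3,0,1,0,1],
  [-0.9,0.1,1.3,0,1,0,1],
  [-0.9,0.1,1.3,0,1,0,1],
  [-0.9,0.1,1.3,0,1,0,1],
  [-0.9,0.1,1.3,0,1,0,1],
])

```text
clock: 22.4
tcp_pos: [0.5678, -0.0102, 0.1064]
eef_rot: [[0.981, -0.019, 0.191], [-0.019, -1.0, -0.003], [0.191, -0.001, -0.982]]
wrist_force: [-1.6, 1.2, 9.1]
gripper_width: 0.0637
finger_force: 30.0
```

```bash
python3 feel.py;python3 feel.py; python3 plan.py 60,4,0 60,3.5,-0.5
```

```text
t 22.4 nose [60.11  0.08  5.55] eul [-0.1   0.03  0.01] tabrow 122.22 sides [243 393] tailrow 386
F pocket [-4.32  1.15  8.15] M [-0.088 -0.106 -0.045] w 0.0637
t 22.45 nose [60.12  0.08  5.5 ] eul [-0.09  0.03  0.01] tabrow 122.22 sides [243 393] tailrow 386
F pocket [-3.88  1.37  7.16] M [-0.099 -0.083  0.003] w 0.0635
nose [60.13  0.08  5.53] orig [0.13 0.06 5.42] [-0.1   0.03  0.01]
60,4,0 [-0.8  0.1  1.2] [-0.03 -0.1  -0.01]
60,3.5,-0.5 [-1.4  0.1  2.1] [-0.03  0.4  -0.01]
```

Force is 8 N with almost no moment, so both ends are bearing. I let go.

Request:
carry_out([
  [0.1,0,-0.5,0,0,0,1],
  [0.1,0,-0.5,0,0,0,0],
  [0.1,0,-0.5,0,0,0,0],
  [0.1,0,-0.5,0,0,0,0],
  [0.1,0,-0.5,0,0,0,0],
  [0.1,0,-0.5,0,0,0,0],
  [0.1,0,-0.5,0,0,0,0],
  [0.1,0,-0.5,0,0,0,0],
  [0.1,0,-0.5,0,0,0,0],
  [0.1,0,-0.5,0,0,0,0],
])

```text
clock: 23.5
tcp_pos: [0.5675, -0.0103, 0.1061]
eef_rot: [[0.982, -0.019, 0.189], [-0.019, -1.0, -0.003], [0.189, -0.001, -0.982]]
wrist_force: [-0.5, 0.3, -0.5]
gripper_width: 0.0884
finger_force: 0.0
```

```bash
python3 feel.py; python3 snap.py q1
python3 - <<'E'
from g import *
o=status.get_obs();C=cam('wrist',o)
im=cv2.imread('pics/q1.png');m=hsv(im,(45,90,20),(85,255,255))
for c in blobs(m,60)[:4]: print(cv2.boundingRect(c),cv2.contourArea(c))
for z in (3,4.5,6):
    q=PO+np.array([[52,32,z+12],[52,-32,z+12],[-52,32,z+12],[-52,-32,z+12]])/1e3@PR.T;print(z,proj(C,q).round(1).tolist())
# pull-out along pocket z 95mm in tool axes
print((np.array(o['eef_rot']).T@PR[:,2]).round(3),np.array(o['eef_rot'])[:,2])
E
```

```text
t 23.5 nose [5.985e+01 4.000e-02 5.010e+00] eul [-0.01  0.05  0.  ] tabrow 121.21 sides [242 393] tailrow 386
F pocket [-0.35  0.32 -0.64] M [-0.002  0.135 -0.   ] w 0.0884
23.55 [ 0.5675 -0.0103  0.1061] [[0.9817, -0.0195, 0.1892], [-0.0193, -0.9998, -0.0028], [0.1892, -0.0009, -0.9819]] [-0.242  0.495  1.686  0.061  0.776  1.309] [-0.19379659  0.43968097  0.72920754]
(236, 121, 165, 189) 11755.5
(233, 346, 171, 42) 6800.0
3 [[245.5, 125.8], [391.9, 125.8], [233.0, 385.3], [404.6, 385.3]]
4.5 [[244.8, 124.3], [392.6, 124.3], [232.1, 386.5], [405.6, 386.5]]
6 [[244.0, 122.8], [393.3, 122.8], [231.1, 387.8], [406.6, 387.7]]
[ 0.483 -0.001 -0.875] [ 0.18913454 -0.00278127 -0.98194724]
```

Request:
carry_out([
  [0,0,-15,0,0,0,0],
  [0,0,-40,0,0,0,0],
  [0,0,-80,0,0,0,0],
  [-10,20,-110,0,-3,0,0],
  [-22,45,-145,0,-7,0,0],
  [-34,71,-174,0,-11,0,0],
  [-34,71,-174,0,-11,0,0],
  [-34,71,-174,0,-11,0,0],
  [-34,71,-174,0,-11,0,0],
  [-34,71,-174,0,-11,0,0],
])

```text
clock: 24.6
tcp_pos: [0.4997, -0.0792, 0.2695]
eef_rot: [[1.0, -0.018, -0.003], [-0.018, -1.0, 0.002], [-0.003, -0.002, -1.0]]
wrist_force: [-0.3, 0.3, 0.8]
gripper_width: 0.088
finger_force: 0.0
```

```bash
python3 snap.py L1
```

```text
24.6 [ 0.4997 -0.0792  0.2695] [[0.9998, -0.0184, -0.0029], [-0.0184, -0.9998, 0.0017], [-0.0029, -0.0017, -1.0]] [-3.890e-01  2.660e-01  1.537e+00  1.000e-03  1.342e+00  1.200e+00] [-0.32822104  0.26788656  0.79344425]
```

Request:
carry_out([
  [40,0,0,0,0,0,0],
  [70,0,0,0,0,0,0],
  [70,0,0,0,0,0,0],
  [70,0,0,0,0,0,0],
  [70,0,0,0,0,0,0],
  [70,0,0,0,0,0,0],
  [70,0,0,0,0,0,0],
  [70,0,0,0,0,0,0],
  [70,0,0,0,0,0,0],
  [70,0,0,0,0,0,0],
])

```text
clock: 25.65
tcp_pos: [0.5697, -0.0815, 0.2704]
eef_rot: [[1.0, -0.02, -0.002], [-0.02, -1.0, 0.001], [-0.002, -0.001, -1.0]]
wrist_force: [0.1, 0.1, 0.1]
gripper_width: 0.0882
finger_force: 0.0
```

```bash
python3 snap.py L2
python3 - <<'E'
from h import *
a=cv2.imread('pics/L1.png');b=cv2.imread('pics/L2.png')
for im in a,b:
    for lo,hi in (((45,90,20),(85,255,255)),((0,130,40),(6,255,255))):
        for c in blobs(hsv(im,lo,hi),100)[:2]: print(cv2.boundingRect(c),cv2.contourArea(c))
o=np.hstack([a[0:280,190:460],b[0:280,190:460]]);cv2.imwrite('pics/Lz.png',cv2.resize(o,None,fx=800/540,fy=800/540,interpolation=cv2.INTER_CUBIC))
E
```

```text
25.65 [ 0.5697 -0.0815  0.2704] [[0.9998, -0.0195, -0.0015], [-0.0195, -0.9998, 0.0009], [-0.0016, -0.0009, -1.0]] [-0.346  0.42   1.321  0.     1.402  1.245] [0.06470096 0.12827345 0.13034486]
(189, 16, 83, 136) 10822.0
(274, 134, 120, 45) 2226.0
(197, 107, 77, 126) 9268.5
(276, 222, 111, 40) 1797.0
```

View pics/Lz.png

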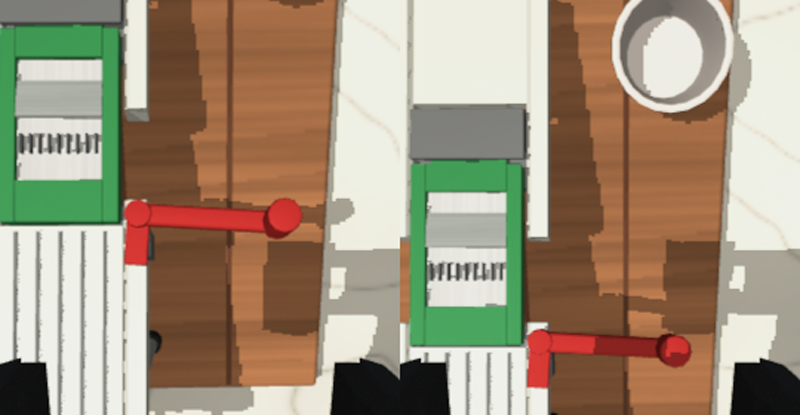

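The insert lies flush with its nose under the grey lip, and its tail edge meets the feed deck (L1 row 222, L2 row 345). The lever stud is at (284,216) and (676,349). Next I triangulate the stud, the pivot and the insert corners.

Run:
```python
from g import *
import pickle
def C(n):
    p,R=pickle.load(open(f'pics/{n}.pkl','rb'));return cam('wrist',{'tcp_pos':p,'eef_rot':R})
A,B=C('L1'),C('L2');k=800/540
v1=lambda p:(p[0]/k+190-.3,p[1]/k-.3)
v2=lambda p:((p[0]-400)/k+190-.3,p[1]/k-.3)
for n,a,b in [('stud',(284,216),(676,349)),('pivot',(138,214),(540,342)),('tailR',(122,222),(524,346)),('frontR',(118,26),(521,162))]:
    x,r=tri([(A,v1(a)),(B,v2(b))]);print(n,x.round(4),np.round(r,2),'pocket',((x-PO)@PR*1e3).round(1))
```

```text
stud [ 0.5367 -0.1257  0.1398] [0.31 0.31] pocket [ -53.2 -116.    36.9]
pivot [ 0.5375 -0.053   0.1282] [0.03 0.03] pocket [-50.2 -43.3  25.7]
tailR [ 0.5326 -0.0434  0.1214] [0.28 0.28] pocket [-52.9 -33.7  17.6]
frontR [ 0.6323 -0.0427  0.0871] [0.01 0.01] pocket [ 52.5 -31.2  15.8]
```

```bash
cat > lev.py <<'E'
from g import *
Tl=PR@np.diag([1.,-1,-1])
def at(phi,tip=31,r=72): return PO+PR@np.array([-50-r*np.cos(phi),-43-r*np.sin(phi),tip+22])/1e3,Tl
E
python3 - <<'E'
from lev import *
o=status.get_obs();p0,T0=np.array(o['tcp_pos']),np.array(o['eef_rot'])
p,T=at(1.53,81);print(p,rel(p,T,p0,T0))
E
```

```text
[ 0.55737998 -0.12506343  0.20261711] (array([-11.4,  43.9,  67.7]), array([-6.000e-02, -1.791e+01, -1.000e-02]))
```

Request:
carry_out([
  [-4,15,20,0,-6,0,0],
  [-8,30,40,0,-12,0,0],
  [-11.4,43.9,60,0,-18,0,0],
  [-11.4,43.9,67.7,0,-18,0,0],
  [-11.4,43.9,67.7,0,-18,0,0],
  [-11.4,43.9,67.7,0,-18,0,0],
  [-11.4,43.9,67.7,0,-18,0,0],
  [-11.4,43.9,67.7,0,-18,0,0],
  [-11.4,43.9,67.7,0,-18,0,0],
  [-11.4,43.9,67.7,0,-18,0,0],
])

```text
clock: 26.7
tcp_pos: [0.5574, -0.125, 0.203]
eef_rot: [[0.951, -0.019, -0.31], [-0.018, -1.0, 0.007], [-0.31, -0.001, -0.951]]
wrist_force: [-0.7, -0.2, -0.5]
gripper_width: 0.0882
finger_force: 0.0
```

Run:
```python
from lev import *
o=status.get_obs();p0,T0=np.array(o['tcp_pos']),np.array(o['eef_rot'])
p,T=at(1.53);print(o['clock'],p0,rel(p,T,p0,T0))
```

```text
26.7 [ 0.55744409 -0.12501503  0.2029609 ] (array([ 0.1,  0.1, 50.3]), array([-0.04,  0.05,  0.  ]))
```

Descend 50 mm, then close on the stud.

Request:
carry_out([
  [0,0,20,0,0,0,0],
  [0,0,38,0,0,0,0],
  [0,0,46,0,0,0,0],
  [0,0,50,0,0,0,0],
  [0,0,50,0,0,0,0],
  [0,0,50,0,0,0,1],
  [0,0,50,0,0,0,1],
  [0,0,50,0,0,0,1],
  [0,0,50,0,0,0,1],
  [0,0,50,0,0,0,1],
])

```text
clock: 27.7
tcp_pos: [0.5419, -0.1247, 0.1552]
eef_rot: [[0.95, -0.019, -0.31], [-0.018, -1.0, 0.007], [-0.31, -0.001, -0.951]]
wrist_force: [0.4, -0.2, 1.0]
gripper_width: 0.0503
finger_force: 0.0
```

Request:
carry_out([
  [0,0,0,0,0,0,1],
  [0,0,0,0,0,0,1],
  [0,0,0,0,0,0,1],
  [0,0,0,0,0,0,1],
  [0,0,0,0,0,0,1],
  [0,0,0,0,0,0,1],
  [0,0,0,0,0,0,1],
  [0,0,0,0,0,0,1],
  [0,0,0,0,0,0,1],
  [0,0,0,0,0,0,1],
])

```text
clock: 28.7
tcp_pos: [0.5419, -0.1249, 0.1551]
eef_rot: [[0.95, -0.02, -0.311], [-0.018, -1.0, 0.007], [-0.311, -0.001, -0.951]]
wrist_force: [-0.6, -2.2, -0.1]
gripper_width: 0.0154
finger_force: 30.0
```

Run:
```python
from lev import *
o=status.get_obs();p0,T0=np.array(o['tcp_pos']),np.array(o['eef_rot'])
print(o['clock'],((p0-PO)@PR*1e3).round(1),(np.array(o['wrist_force'])@PR).round(1),o['gripper_width'])
f0=1.53
a=at(f0)[0]
for f in np.linspace(f0,-.03,21)[1:]: print(round(f,3),(T0.T@(at(f)[0]-a)*1e3).round(1))
```

```text
28.7 [ -53. -115.   53.] [-0.5 -2.2 -0.3] 0.015446706376913717
1.452 [-5.6 -0.4  0. ]
1.374 [-11.1  -1.3   0. ]
1.296 [-16.6  -2.6   0. ]
1.218 [-21.9  -4.4   0. ]
1.14 [-27.1  -6.5   0. ]
1.062 [-32.1  -9.1   0.1]
0.984 [-36.9 -12.    0.1]
0.906 [-41.5 -15.3   0.1]
0.828 [-45.8 -18.9   0.1]
0.75 [-49.7 -22.9   0.1]
0.672 [-53.4 -27.1   0.1]
0.594 [-56.7 -31.6   0.1]
0.516 [-59.7 -36.4   0.1]
0.438 [-62.3 -41.4   0.1]
0.36 [-64.5 -46.6   0.1]
0.282 [-66.2 -51.9   0.1]
0.204 [-67.6 -57.3   0.2]
0.126 [-68.5 -62.9   0.2]
0.048 [-69.  -68.5   0.2]
-0.03 [-69.  -74.1   0.2]
```

Request:
carry_out([
  [-5.6,-0.4,0,0,0,0,1],
  [-11.1,-1.3,0,0,0,0,1],
  [-16.6,-2.6,0,0,0,0,1],
  [-21.9,-4.4,0,0,0,0,1],
  [-27.1,-6.5,0,0,0,0,1],
  [-32.1,-9.1,0,0,0,0,1],
  [-36.9,-12,0.1,0,0,0,1],
  [-41.5,-15.3,0.1,0,0,0,1],
  [-45.8,-18.9,0.1,0,0,0,1],
  [-45.8,-18.9,0.1,0,0,0,1],
])

```text
clock: 29.7
tcp_pos: [0.4974, -0.1069, 0.1697]
eef_rot: [[0.95, -0.02, -0.313], [-0.02, -1.0, 0.002], [-0.313, 0.004, -0.95]]
wrist_force: [-7.5, -12.9, 0.5]
gripper_width: 0.016
finger_force: 30.0
```

Run:
```python
from lev import *
o=status.get_obs();p0,T0=np.array(o['tcp_pos']),np.array(o['eef_rot'])
print(o['clock'],((p0-PO)@PR*1e3).round(1),(np.array(o['wrist_force'])@PR).round(1),o['gripper_width'],np.array(o['ft_torque']).round(2))
T=cam('top');im=camera('top');cv2.imwrite('pics/t1.png',im);print([ (cv2.boundingRect(c),cv2.contourArea(c)) for c in blobs(hsv(im,(0,130,30),(8,255,255)),8)][:5])
```

```text
29.7 [-100.1  -97.9   53.1] [ -7.  -13.   -1.7] 0.015978879292212235 [-2.1   1.14  0.48]
[((572, 394, 18, 6), 63.5), ((0, 287, 6, 18), 40.5), ((306, 212, 6, 4), 13.0)]
```

Run:
```python
from lev import *
o=status.get_obs();T0=np.array(o['eef_rot'])
a=at(.828)[0]
for f in np.linspace(.828,-.03,12)[1:]: print(round(f,3),(T0.T@(at(f,r=74)[0]-a)*1e3).round(1))
```

```text
0.75 [-5.5 -2.6  0. ]
0.672 [-9.2 -6.9  0. ]
0.594 [-12.6 -11.6   0. ]
0.516 [-15.7 -16.5   0. ]
0.438 [-18.4 -21.6   0. ]
0.36 [-20.6 -26.9   0. ]
0.282 [-22.4 -32.4  -0. ]
0.204 [-23.8 -38.   -0. ]
0.126 [-24.8 -43.7  -0. ]
0.048 [-25.3 -49.4  -0. ]
-0.03 [-25.4 -55.2  -0.1]
```

Request:
carry_out([
  [-5.5,-2.6,0,0,0,0,1],
  [-9.2,-6.9,0,0,0,0,1],
  [-12.6,-11.6,0,0,0,0,1],
  [-15.7,-16.5,0,0,0,0,1],
  [-18.4,-21.6,0,0,0,0,1],
  [-20.6,-26.9,0,0,0,0,1],
  [-22.4,-32.4,0,0,0,0,1],
  [-23.8,-38,0,0,0,0,1],
  [-24.8,-43.7,0,0,0,0,1],
  [-24.8,-43.7,0,0,0,0,1],
])

```text
clock: 30.75
tcp_pos: [0.4736, -0.0612, 0.1774]
eef_rot: [[0.948, -0.02, -0.317], [-0.019, -1.0, 0.006], [-0.317, 0.001, -0.948]]
wrist_force: [-12.0, -5.1, 5.0]
gripper_width: 0.0157
finger_force: 30.0
```

```bash
cat > st.py <<'E'
from lev import *
o=status.get_obs();p0=np.array(o['tcp_pos'])
q=(p0-PO)@PR*1e3;print(o['clock'],q.round(1),'r',np.hypot(q[0]+50,q[1]+43).round(1),'phi',np.arctan2(-43-q[1],-50-q[0]).round(3),'F',(np.array(o['wrist_force'])@PR).round(1),o['gripper_width'],np.array(o['ft_torque']).round(2))
E
python3 st.py
```

```text
30.75 [-126.   -52.7   52.8] r 76.6 phi 0.127 F [-12.8  -5.4   1.1] 0.015732282080015144 [-0.83  1.86  0.05]
```

Request:
carry_out([
  [-1.5,-2,0,0,0,0,1],
  [-2,-4,0,0,0,0,1],
  [-2,-6,0,0,0,0,1],
  [-2,-8,0,0,0,0,1],
  [-2,-9,0,0,0,0,1],
  [-2,-10,0,0,0,0,1],
  [-2,-11,0,0,0,0,1],
  [-2,-11,0,0,0,0,1],
  [-2,-11,0,0,0,0,1],
  [-2,-11,0,0,0,0,1],
])

```text
clock: 31.75
tcp_pos: [0.4731, -0.0512, 0.1777]
eef_rot: [[0.949, -0.02, -0.314], [-0.019, -1.0, 0.004], [-0.314, 0.002, -0.949]]
wrist_force: [-6.6, -10.3, -0.4]
gripper_width: 0.0161
finger_force: 30.0
```

```bash
python3 st.py
```

```text
31.75 [-126.8  -42.8   52.8] r 76.8 phi -0.003 F [ -5.9 -10.4  -2.3] 0.01606824507685923 [-1.82  0.94  0.34]
```

Request:
carry_out([
  [0,-0.5,0,0,0,0,1],
  [0,-1,0,0,0,0,1],
  [0,-1.5,0,0,0,0,1],
  [0,-1.5,0,0,0,0,1],
  [0,-1.5,0,0,0,0,1],
  [0,-1.5,0,0,0,0,1],
  [0,-1.5,0,0,0,0,1],
  [0,-1.5,0,0,0,0,1],
  [0,-1.5,0,0,0,0,1],
  [0,-1.5,0,0,0,0,1],
])

```text
clock: 32.75
tcp_pos: [0.4731, -0.0509, 0.1777]
eef_rot: [[0.949, -0.02, -0.314], [-0.02, -1.0, 0.002], [-0.314, 0.005, -0.949]]
wrist_force: [-7.4, -16.6, -0.7]
gripper_width: 0.0162
finger_force: 30.0
```

```bash
python3 st.py
```

```text
32.75 [-126.8  -42.4   52.8] r 76.8 phi -0.008 F [ -6.5 -16.8  -2.9] 0.01623361551142957 [-2.76  1.07  0.58]
```

At the stop: 1.1 mm of extra command gives only 0.4 mm of travel while the force rises. I open and retreat.

Request:
carry_out([
  [0,0,0,0,0,0,0],
  [0,0,0,0,0,0,0],
  [0,0,0,0,0,0,0],
  [0,0,0,0,0,0,0],
  [0,0,0,0,0,0,0],
  [0,0,0,0,0,0,0],
  [0,0,-20,0,0,0,0],
  [0,0,-60,0,0,0,0],
  [0,0,-100,0,0,0,0],
  [0,0,-100,0,0,0,0],
])

```text
clock: 33.75
tcp_pos: [0.5073, -0.0493, 0.2768]
eef_rot: [[0.953, -0.019, -0.303], [-0.019, -1.0, 0.005], [-0.303, 0.001, -0.953]]
wrist_force: [0.5, -1.1, 0.4]
gripper_width: 0.0879
finger_force: 0.0
```

Request:
carry_out([
  [0,20,-10,0,0,0,0],
  [0,40,-20,0,0,0,0],
  [0,40,-20,0,0,0,0],
  [0,40,-20,0,0,0,0],
  [0,40,-20,0,0,0,0],
  [0,40,-20,0,0,0,0],
  [0,40,-20,0,0,0,0],
  [0,40,-20,0,0,0,0],
  [0,40,-20,0,0,0,0],
  [0,40,-20,0,0,0,0],
])

```text
clock: 34.75
tcp_pos: [0.5108, -0.0891, 0.2916]
eef_rot: [[0.95, -0.019, -0.31], [-0.018, -1.0, 0.007], [-0.311, -0.001, -0.951]]
wrist_force: [1.7, 0.1, -0.0]
gripper_width: 0.0884
finger_force: 0.0
```

```bash
python3 snap.py z1
python3 - <<'E'
from lev import *
import pickle
p,R=pickle.load(open('pics/z1.pkl','rb'));C=cam('wrist',{'tcp_pos':p,'eef_rot':R});im=cv2.imread('pics/z1.png')
P=lambda x,y,z: proj(C,PO+PR@np.array([x,y,z])/1e3)[0].round(1)
print('pred stud top phi0',P(-122,-43,40),'pivot',P(-50,-43,26),'tongue tip',P(-50,-17,22),'insert tail corners',P(-52,32,16.7),P(-52,-32,16.7),'front',P(52,32,16.7),P(52,-32,16.7))
m=hsv(im,(0,130,40),(8,255,255))
for c in blobs(m,60)[:4]: print('red',cv2.boundingRect(c),cv2.contourArea(c),cv2.fitLine(c,cv2.DIST_L2,0,.01,.01).ravel().round(3),np.int32(cv2.boxPoints(cv2.minAreaRect(c))).tolist())
for c in blobs(hsv(im,(45,90,20),(85,255,255)),60)[:4]: print('green',cv2.boundingRect(c),np.int32(cv2.boxPoints(cv2.minAreaRect(c))).tolist())
# handle direction on plane z=26: row-wise red midpoints between hub and stud
pts=[]
for r in range(int(P(-65,-43,26)[1]),int(P(-105,-43,26)[1]),2):
    c=np.flatnonzero(m[r,200:600])+200
    if len(c)>3: pts.append(((c[0]+c[-1])/2,r))
K,Rc,cc=C;c0,d=rays(C,pts);n=PR[:,2];X=c0+d*(((PO+n*.026-c0)@n)/(d@n))[:,None];q=(X-PO)@PR*1e3
l=np.polyfit(q[:,0],q[:,1],1);print('handle slope rad',l, q[[0,-1]].round(1),len(pts))
E
```

```text
34.75 [ 0.5108 -0.0891  0.2916] [[0.9504, -0.0194, -0.3105], [-0.0182, -0.9998, 0.0069], [-0.3105, -0.0009, -0.9506]] [-0.354  0.442  1.263 -0.103  1.736  1.235] [ 1.65278276  0.06660008 -0.04317199]
pred stud top phi0 [269.9 190.8] pivot [268.6  92. ] tongue tip [234.7  92. ] insert tail corners [172.6  94.9] [256.   94.8] front [154.5 -64.3] [248.3 -64.3]
red (235, 83, 49, 119) 2090.5 [1.70000e-01 9.85000e-01 2.65772e+02 1.33248e+02] [[234, 84], [277, 81], [283, 200], [240, 202]]
green (163, 0, 95, 96) [[162, 0], [252, -4], [257, 93], [167, 98]]
handle slope rad [-2.98155360e-03 -4.37540191e+01] [[ -64.4  -43.5   26. ]
 [-104.   -43.5   26. ]] 27
```

The lever lies at -0.003 rad and the insert is where it was predicted to be. I hand the job in.

```bash
python3 -c "
from station import finish_job
print(finish_job())"
```

```text
the job is handed in; nothing more can be done
None
```

The green julienne insert is seated under the lip and the red lever is shut over it (about 0 rad by camera). I handed the job in at about 35 s; it returned no verdict. The largest wrist force I read while seating the insert was about 9 N.

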